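Open the push-and-turn rinse jug cap and prime the line

TASK

Prime the rinse line: press the wide two-lugged safety cap of the rinse jug firmly down and, keeping it pressed, turn it anticlockwise (seen from above) to its stop, then let go so that it springs back up, open. Only then work the ratchet lever of the primer pump exactly three full strokes, each all the way down and all the way back up. Leave everything else on the bench standing where it is.

Things in the scene. Friction and masses are not known exactly. Their poses are not given: they have to be found in the camera images.
- jug: The rinse jug, fixed to the bench: white rectangular plastic can 220 (its x) x 170 (its y) x 150 mm tall, round grey cap on top, carrying handle (to 190 mm high) at its +x end. Origin: centre of its underside; x along its long side, z up. The cap's axis is vertical, 40 mm from the origin towards the jug's -x. A similar jug at the bench's side has a small 68 mm black cap and is not to be used.
- cap_top (a point): Centre of the cap's flat top face, on its axis; rides with the cap. The cap is a grey disc of 120 mm diameter, its face 205 mm above the bench when up, with two upright lugs at opposite ends of a diameter, along +x and -x of this frame, which turns with the cap. Each lug is 36 mm long radially (22 to 58 mm from the axis), 16 mm thick and 22 mm tall; the face between them is free for a fingertip to press and push against a lug's side. z is up.
- cap_press (a joint): How far the cap is pressed down, m: 0 up (sprung), 0.010 bottomed. It takes about 6 N to start and 16 N at the bottom, anywhere on the face. A bayonet blocks turning unless it is pressed at least 0.0065; aim at 0.008 to 0.009.
- cap_turn (a joint): Cap angle, rad, anticlockwise from above positive: 0 locked, 1.3 stop. Between about 0.06 and 1.04 the bayonet track blocks the cap from rising (released there it stays about 6 mm down, still in the track); past 1.05 it springs up fully once released and is open. Friction torque about 0.12 N m, so it stays where it is left.
- pump: The primer pump, fixed to the bench: steel base 190 x 160 mm, white housing 130 x 75 mm, 169 mm tall (black head on top to 195 mm) on its +y half; a toothed aluminium ratchet wheel (92 mm across) and a lever stand on its -y side on a level axle along the pump's y. Origin: bench level under the axle; axle 110 mm up. The lever reaches out to the pump's -x side.
- lever_bar (a point): Centre of the lever's crossbar, a round grey grip at the lever's end, 28 mm in diameter and 54 mm long, lying level along the pump's y; rides with the lever. Its top is 14 mm above this point. It lies 125 mm from the axle, centred in the vertical plane y = -34 mm of the pump's frame. At rest this point is 159 mm above the bench, 115 mm from the origin along the pump's -x; at the bottom stop 71 mm above the bench (88 mm lower, 119 mm out).
- pump_lever (a joint): Lever angle, rad: 0 at rest (up), 0.72 at the bottom stop. Pressed down on the crossbar with 4 to 8 N, rising steeply at the stop; a spring lifts it back to 0 when let go. A full stroke must reach at least 0.68 and return below 0.05 for the pawl to drop behind the next tooth. A fingertip pressing on top of the bar may go straight down: the bar strays no more than 10 mm sideways.
- feed_wheel (a joint): Angle of the ratchet wheel, rad, 0 at the start. Each full stroke of the lever advances it one tooth, 0.628; it holds its place while the lever returns. Three strokes bring it to 1.88.
- rack_a: Bystander: white tube rack 188 x 100 x 62 mm. Origin: centre of its underside.
- rack_b: Bystander: white tube rack 172 x 108 x 55 mm. Origin: centre of its underside.
- beaker: Bystander: glass beaker, 56 mm wide, 75 mm tall, in the middle between jug and pump. Origin: centre of its underside.
- spanner: Bystander: steel spanner 150 mm long lying between jug and pump, towards the robot. Origin: its underside.
- reagent: Bystander: amber bottle, 66 mm wide, 150 mm tall, at the far side. Origin: centre of its underside.
- tub: Bystander: white jar, 80 mm wide, 90 mm tall, at the left. Origin: centre of its underside.

How it is judged:
By the outcome, as a careful person would: the job done as asked, in the order asked, and still so for the second after the job is handed in, with the robot touching nothing.
It also fails if it takes over 64 s, if anything falls off the work surface, if the arm or the gripper's body presses on something with over 40 N, if the wrist force passes 120 N, or if a joint passes its speed limit or range.

ROBOT

A 6-joint arm with a two-finger parallel gripper is mounted at the origin on the work surface. World frame = base frame: x ahead of the robot, y to its left, z up, the work surface at z = 0. Lengths are in m, angles in degrees, forces in N, time in s.
With the tool pointing down it reaches from about 0.375 to 0.975 m from the base axis. Payload 3.8 kg.
Tool frame: the origin (TCP) lies at the very end of the fingers, on their centre line; the grasp point (between the pads) lies bot.tcp_to_grasp behind it (bot.tcp_to_grasp is the distance from the TCP to the grasp point, in m); z points along the fingers, y is the line along which they close (so a half turn about z gives the same grasp; the last joint's range is limited). The gripper opens to 88 mm and grips with 3 to 60 N. Pads are 18 mm wide; open, the fingers measure 123 mm over their backs; the gripper's body (75 mm by 187 mm) begins 45 mm behind the grasp point.
Start: joints at [64.521, 15.12, 91.902, -0, 72.978, -2.114], TCP at [0.268, 0.62, 0.239] pointing down, gripper open.
Joint ranges: [-150.88, 150.88], [-54.13, 125.18], [17.81, 147.31], [-75.09, 255.09], [0, 152.58], [-146.25, 146.25]. Speed limits (degrees/s): [147.25, 147.25, 180, 180, 180, 180].

INTERFACE

Orientations are given as a 3x3 rotation matrix whose columns are the frame's x, y, z axes.
In Python, from rig import bot gives the robot as it stands. The module is installed in compiled form; this text tells all that it offers.
- The arm moves only by the shell command python3 -m crank 'ROWS' [OPENING] [FORCE]. ROWS is JSON, a list of rows, each a list of 6 numbers: the shift along the tool's x, y, z normalised to -1 to 1, where 1 is 0.75 m, then the turn, a rotation vector about the tool's x, y, z normalised to -1 to 1, where 1 is 120 degrees. A call has 1 to 20 rows; each row is the pose to reach, as a shift and turn from the pose commanded when the call began, along the tool's axes at that moment; what a row does not reach only later rows make up. A row lasts 1/8 s, in which the tool goes at most 62.5 mm and 10.7 degrees, less where a joint would pass 70% of its speed; a pose out of reach is approached as far as the arm can. A call with a number of a shift or a turn outside -1 to 1 is refused whole. A call with a gripper value outside its range is refused whole. OPENING is the gripper command: -1 is shut, 1 is fully open, values between are in proportion, set as the call begins (- or left out, the last holds). The fingers move at their own pace and stop on an object; FORCE is the grip in N (left out, the last holds). Time passes only in rows, so rows that repeat a pose let the fingers close. It gives the time, the measured TCP pose, the force, the opening and the grip force at its end, in the units of the state.
- bot.state(): the state, without advancing time (a new reading comes with each control period).
- bot.capture(name): name is "scene" or "top"; returns (picture, depth): 384x512x3 uint8, red, green, blue; 384x512 float32, m along the optical axis (not along the pixel's ray), 0 where there is no reading.
- bot.get_calibration(name): a dict with "fov_y" (degrees; the focal length in pixels is half the picture's height over the tangent of half this angle, whatever the lens; pixels are square), "cx", "cy" (the principal point, pixels), "extrinsics" (4x4, takes a point from world to camera coordinates). Camera axes: x right, y down, z forward; pixel columns grow to the right and rows downward; lengths in m; the calibration is good to about 2 mm. A picture is of the moment at which its call begins. get_calibration takes no time and is no camera call.
- bot.job_done(): hands the job in; it is judged then, once.
Trained networks look in the newest picture that a camera, given by its name, has taken for a name from the list of things; names that differ only in an ending like _2 or _b are one class to them, and where a whole thing is asked for, a point or a joint stands for the part that bears it (a point fixed in the world has none). Each returns a list of dicts, best first, with "score" (0 to 1); they miss things now and then, are a little off and sometimes report something else, mostly with a low value. They report only what shows in the picture. A call takes as long as a camera call.
- bot.spot_in(camera, target): "location" ([x, y, z] in m, in world coordinates, good to about 4 mm: the middle of the surface that is visible of it).
- bot.mark_of(camera, target): "location" ([x, y, z] in m, in world coordinates, good to about 4 mm: a listed point, or the origin of a listed thing).
The state is a dict: "clock": time; "joint_pos": joint angles; "joint_velocities": joint speeds; "joint_efforts": joint torques, N m; "tcp_pos": TCP position; "eef_rot": TCP orientation; "wrist_force": force on the tool from outside, world axes, zero at the start; "torque": the same for the moment, N m; "grip_width": opening from 0.0 (shut) to 1.0 (fully open); "grasp_force": force on a finger pad.
Only numpy, scipy, OpenCV 4.12 (cv2) and the standard library are available. Lean on these libraries where they do the work, as an engineer would, in place of code of your own. Each camera call takes 0.05 s, during which the arm holds its last target. There are 200 camera calls.

## Working session

There is one attempt and no reset: what is moved stays moved. The work goes in short steps, Python scripts to look and compute and a shell command to move; the robot and the scene stay as the last step left them, time stands still between calls to the robot, and variables do not carry over. Pictures are saved under pics/ and viewed, at most 10 in all, crops included, and the job is handed in when it is done.

```bash
mkdir -p pics; python3 - <<'E'
from rig import bot
import cv2,numpy as np
for n in("scene","top"):
    im,d=bot.capture(n); cv2.imwrite(f"pics/{n}.png",im[...,::-1]); np.save(f"pics/{n}.npy",d)
    c=bot.get_calibration(n); E=np.array(c["extrinsics"]); print(n,c["fov_y"],c["cx"],c["cy"],(-E[:3,:3].T@E[:3,3]).round(3))
    for t in("jug","cap_top","pump","lever_bar","beaker"):
        print(t,[(round(r["score"],2),np.round(r["location"],3)) for r in bot.mark_of(n,t)[:3]])
print(bot.state())
E
```

```text
scene 56.28117622657996 254.29381250543665 195.93055183079585 [1.261 0.991 1.058]
jug [(0.89, array([ 0.577, -0.25 ,  0.002])), (0.71, array([ 0.599, -0.007, -0.002]))]
cap_top [(0.62, array([ 0.535, -0.256,  0.201]))]
pump [(0.87, array([ 0.644,  0.252, -0.003]))]
lever_bar [(0.74, array([0.522, 0.252, 0.158]))]
beaker [(0.69, array([ 0.598, -0.008, -0.001]))]
top 57.04872001851826 254.77641737885162 190.48051973749588 [0.521 0.01  1.265]
jug [(0.57, array([ 0.579, -0.246,  0.004]))]
cap_top [(0.67, array([ 0.539, -0.258,  0.205]))]
pump [(0.77, array([ 0.639,  0.253, -0.002]))]
lever_bar [(0.76, array([0.515, 0.255, 0.16 ]))]
beaker [(0.39, array([0.512, 0.253, 0.16 ]))]
{'clock': 0.6, 'joint_pos': array([ 6.45202554e+01,  1.51186703e+01,  9.19009118e+01,  2.43560020e-03,
        7.29775869e+01, -2.11275709e+00]), 'joint_velocities': array([-0.02746418, -0.03618025, -0.06554584, -0.01519927,  0.06957093,
        0.04241363]), 'joint_efforts': array([-1.12078937e-04, -5.01650691e+01, -3.57006383e+01,  7.28192925e-02,
        1.87604944e-02,  4.95142572e-06]), 'tcp_pos': array([0.26769517, 0.61965886, 0.23873991]), 'eef_rot': array([[-9.17978365e-01,  3.96630460e-01, -1.54373954e-05],
       [ 3.96630458e-01,  9.17978363e-01,  6.20909091e-05],
       [ 3.87983408e-05,  5.08751700e-05, -9.99999998e-01]]), 'wrist_force': array([-0.04711122, -0.08490875,  0.18704255]), 'torque': array([-0.04233369,  0.00306966,  0.0307314 ]), 'grasp_force': 0.0, 'grip_width': 1.0025280324599617}
```

View pics/scene.png

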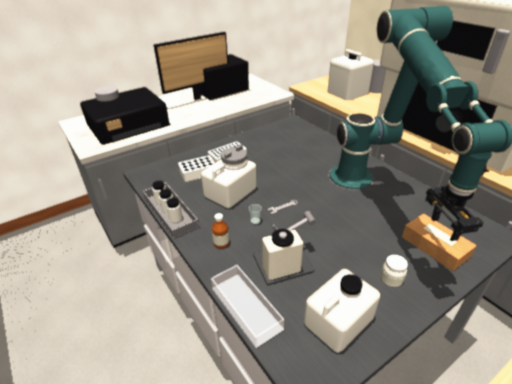

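View pics/top.png

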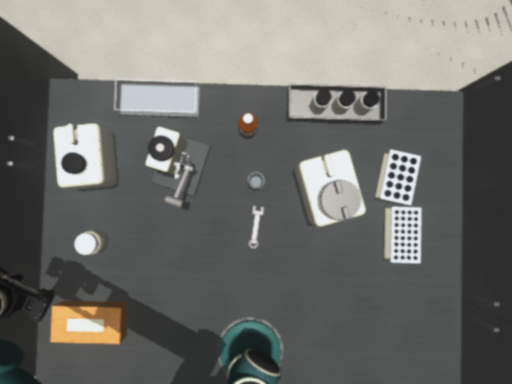

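The top view shows the rinse jug's cap near (340,200), with its lugs roughly level in the picture. The pump lever's crossbar is near (177,203), the beaker at (256,181) and the spanner at (256,228). Next I measure the cap, lugs and bar from depth.

```bash
cat > h.py <<'E'
import numpy as np,cv2
from rig import bot
def cloud(n):
    im,d=bot.capture(n); c=bot.get_calibration(n); E=np.array(c["extrinsics"])
    f=d.shape[0]/2/np.tan(np.radians(c["fov_y"]/2)); v,u=np.mgrid[:d.shape[0],:d.shape[1]]
    P=np.stack([(u-c["cx"])/f*d,(v-c["cy"])/f*d,d],-1)
    W=(P-E[:3,3])@E[:3,:3]; W[d==0]=np.nan
    return im,W
def box(W,c,r,z0,z1):
    return W[(np.hypot(W[...,0]-c[0],W[...,1]-c[1])<r)&(W[...,2]>z0)&(W[...,2]<z1)]
def axis(p):
    q=p[:,:2]-p[:,:2].mean(0); w,V=np.linalg.eigh(q.T@q/len(q)); return w**.5,V[:,1],np.degrees(np.arctan2(V[1,1],V[0,1]))%180
E
python3 - <<'E'
from h import *
im,W=cloud("top")
a=cv2.resize(im[130:240,285:385],None,fx=4,fy=4,interpolation=cv2.INTER_CUBIC); b=cv2.resize(im[130:240,135:235],None,fx=4,fy=4,interpolation=cv2.INTER_CUBIC)
cv2.imwrite("pics/crop.png",np.hstack([a,b])[...,::-1])
for n in("top","scene"):
    if n=="scene": im,W=cloud(n)
    face=box(W,(.537,-.257),.075,.196,.212); lug=box(W,(.537,-.257),.075,.217,.24)
    print(n,"face",len(face),[np.round(np.percentile(face,q,axis=0),3) for q in(1,50,99)])
    if len(face)>5: print(cv2.minEnclosingCircle(face[:,:2].astype(np.float32)))
    allp=np.vstack([face,lug]); print(" all circle",cv2.minEnclosingCircle(allp[:,:2].astype(np.float32)))
    print(" lug",len(lug),lug.mean(0).round(3),axis(lug)); print(lug.round(3)[::6].tolist())
    bar=box(W,(.517,.253),.05,.155,.19); print(" bar",len(bar),bar.mean(0).round(3),np.percentile(bar,[1,99],axis=0).round(3).tolist(),axis(bar))
    b2=box(W,(.517,.253),.05,.166,.19); print(" bartop",len(b2),b2.mean(0).round(3) if len(b2) else 0, axis(b2) if len(b2)>3 else 0)
    j=box(W,(.577,-.25),.16,.14,.157); print(" jugtop",cv2.minAreaRect(j[:,:2].astype(np.float32)))
E
```

```text
top face 1132 [array([ 0.483, -0.313,  0.2  ]), array([ 0.539, -0.256,  0.205]), array([ 0.597, -0.199,  0.21 ])]
((0.5393886566162109, -0.25707486271858215), 0.06246424838900566)
 all circle ((0.5393886566162109, -0.25707486271858215), 0.06246424838900566)
 lug 145 [ 0.539 -0.256  0.227] (array([0.00476609, 0.04092184]), array([-0.95385616, -0.30026394]), np.float64(17.473456553591376))
[[0.593, -0.235, 0.226], [0.59, -0.235, 0.228], [0.587, -0.235, 0.226], [0.584, -0.235, 0.229], [0.581, -0.236, 0.225], [0.578, -0.237, 0.219], [0.579, -0.253, 0.224], [0.575, -0.25, 0.228], [0.572, -0.248, 0.233], [0.569, -0.25, 0.228], [0.566, -0.25, 0.228], [0.563, -0.25, 0.228], [0.561, -0.25, 0.228], [0.517, -0.272, 0.227], [0.514, -0.272, 0.225], [0.511, -0.272, 0.226], [0.508, -0.271, 0.229], [0.505, -0.272, 0.227], [0.502, -0.271, 0.231], [0.499, -0.272, 0.227], [0.496, -0.272, 0.229], [0.493, -0.273, 0.223], [0.491, -0.272, 0.229], [0.488, -0.272, 0.227], [0.485, -0.275, 0.229]]
 bar 173 [0.522 0.251 0.169] [[0.502, 0.225, 0.156], [0.543, 0.279, 0.177]] (array([0.00929138, 0.01539138]), arra
[... 623 characters left out ...]
]), array([-0.95941178, -0.28200894]), np.float64(16.380140985503232))
[[0.495, -0.277, 0.228], [0.498, -0.272, 0.226], [0.51, -0.261, 0.23], [0.513, -0.266, 0.223], [0.569, -0.253, 0.228], [0.571, -0.241, 0.229], [0.582, -0.24, 0.228], [0.59, -0.237, 0.227], [0.59, -0.237, 0.222]]
 bar 100 [0.525 0.254 0.166] [[0.505, 0.225, 0.156], [0.547, 0.279, 0.175]] (array([0.00889262, 0.01602068]), array([0.17870984, 0.98390182]), np.float64(79.70537947639643))
 bartop 60 [0.522 0.253 0.171] (array([0.00623461, 0.01578494]), array([0.26246552, 0.96494137]), np.float64(74.78359233143716))
 jugtop ((0.576785683631897, -0.24548529088497162), (0.21758174896240234, 0.1673186719417572), 18.011455535888672)
```

View pics/crop.png

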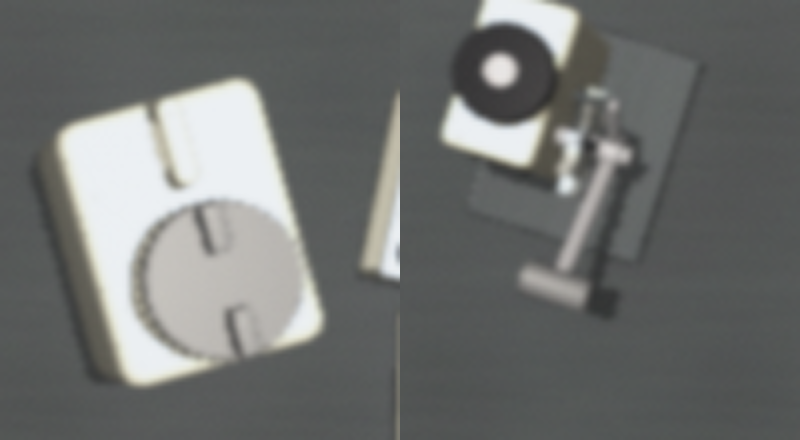

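Cap axis ≈ (0.539, -0.257), face z 0.205 and lugs at 17.4°, which matches the jug's pose and sizes. The bar is at ≈ (0.520, 0.252) with its top at 0.173.

My plan is to set the gripper to 66 mm so the two fingertips press the face either side of the axis, behind each lug. I then turn the tool about the cap's axis.

```bash
python3 -m crank '[[0,0,-0.08,0,0,0.05],[-0.796,-0.93,-0.08,0,0,0.76],[-0.796,-0.93,-0.08,0,0,0.76],[-0.796,-0.93,-0.08,0,0,0.76],[-0.796,-0.93,-0.08,0,0,0.76],[-0.796,-0.93,-0.08,0,0,0.76],[-0.796,-0.93,-0.08,0,0,0.76],[-0.796,-0.93,-0.08,0,0,0.76],[-0.796,-0.93,-0.08,0,0,0.76],[-0.796,-0.93,-0.08,0,0,0.76],[-0.796,-0.93,-0.08,0,0,0.76],[-0.796,-0.93,-0.08,0,0,0.76],[-0.796,-0.93,-0.08,0,0,0.76],[-0.796,-0.93,-0.08,0,0,0.76],[-0.796,-0.93,-0.08,0,0,0.76],[-0.796,-0.93,-0.08,0,0,0.76],[-0.796,-0.93,-0.08,0,0,0.76],[-0.796,-0.93,-0.08,0,0,0.76],[-0.796,-0.93,-0.08,0,0,0.76],[-0.796,-0.93,-0.08,0,0,0.76]]' 0.5
cat > s.py <<'E'
from h import *
s=bot.state();R=s["eef_rot"];print(s["tcp_pos"].round(4),"yaw_y",np.degrees(np.arctan2(R[1,1],R[0,1])).round(2),s["wrist_force"].round(2),s["torque"].round(2),s["joint_pos"].round(1),s["clock"],s["grip_width"],bot.tcp_to_grasp)
print(R.round(4).tolist())
E
python3 s.py
```

```text
clock: 3.2
tcp_pos: [0.5391, -0.2562, 0.2991]
eef_rot: [[0.414, 0.91, 0.0], [0.91, -0.414, -0.0], [0.0, 0.0, -1.0]]
wrist_force: [-0.9, 0.1, -0.6]
grip_width: 0.748
grasp_force: 0.0
[ 0.5391 -0.2562  0.2991] yaw_y -24.48 [-0.87  0.1  -0.64] [-0.03  0.11 -0.  ] [-27.8   4.9  97.5   0.   77.6  -3.3] 3.2 0.7475869205427461 0.0187
[[0.4143, 0.9101, 0.0005], [0.9101, -0.4143, -0.0001], [0.0001, 0.0005, -1.0]]
```

```bash
python3 -m crank '[[-0.001,0,0.04,0,0,0],[-0.001,0,0.08,0,0,0],[-0.001,0,0.11,0,0,0],[-0.001,0,0.12,0,0,0],[-0.001,0,0.128,0,0,0],[-0.001,0,0.132,0,0,0],[-0.001,0,0.132,0,0,0],[-0.001,0,0.132,0,0,0]]'; python3 s.py
```

```text
clock: 4.2
tcp_pos: [0.539, -0.2576, 0.2026]
eef_rot: [[0.415, 0.91, 0.001], [0.91, -0.415, 0.0], [0.0, 0.001, -1.0]]
wrist_force: [-4.9, 4.1, 7.6]
grip_width: 0.753
grasp_force: 3.9
[ 0.539  -0.2576  0.2026] yaw_y -24.55 [-4.85  4.07  7.62] [0.54 0.87 0.01] [-28.    8.2 104.    0.   67.7  -3.4] 4.2 0.7532006422148317 0.0187
[[0.4155, 0.9096, 0.001], [0.9096, -0.4155, 0.0], [0.0004, 0.0009, -1.0]]
```

```bash
python3 -m crank '[[0,0,0.004,0,0,0],[0,0,0.007,0,0,0],[0,0,0.0095,0,0,0],[0,0,0.0095,0,0,0],[0,0,0.0095,0,0,0]]'; python3 s.py
```

```text
clock: 4.82
tcp_pos: [0.5392, -0.2578, 0.1969]
eef_rot: [[0.415, 0.91, 0.002], [0.91, -0.415, -0.001], [0.0, 0.002, -1.0]]
wrist_force: [-7.7, 5.0, 13.4]
grip_width: 0.748
grasp_force: 6.7
[ 0.5392 -0.2578  0.1969] yaw_y -24.55 [-7.65  5.03 13.36] [ 0.64  1.31 -0.02] [-28.    8.5 104.4   0.   67.1  -3.4] 4.825 0.7476746663936829 0.0187
[[0.4154, 0.9096, 0.0018], [0.9096, -0.4154, -0.0005], [0.0003, 0.0019, -1.0]]
```

```bash
python3 -m crank '[[0,0,0.0015,0,0,0],[0,0,0.0015,0,0,0],[0,0,0.0015,0,0,-0.03],[0,0,0.0015,0,0,-0.07],[0,0,0.0015,0,0,-0.11],[0,0,0.0015,0,0,-0.15],[0,0,0.0015,0,0,-0.19],[0,0,0.0015,0,0,-0.23],[0,0,0.0015,0,0,-0.27],[0,0,0.0015,0,0,-0.31],[0,0,0.0015,0,0,-0.31],[0,0,0.0015,0,0,-0.31]]'; python3 s.py; python3 - <<'E'
from h import *
im,W=cloud("top")
cv2.imwrite("pics/c2.png",cv2.resize(im[140:260,270:400],None,fx=4,fy=4,interpolation=cv2.INTER_CUBIC)[...,::-1])
im,W=cloud("scene")
cv2.imwrite("pics/c3.png",cv2.resize(im[120:220,180:300],None,fx=5,fy=5,interpolation=cv2.INTER_CUBIC)[...,::-1])
E
```

```text
clock: 6.32
tcp_pos: [0.5384, -0.2576, 0.1957]
eef_rot: [[-0.219, 0.976, 0.0], [0.976, 0.219, -0.0], [-0.0, 0.0, -1.0]]
wrist_force: [-9.0, 4.7, 13.8]
grip_width: 0.752
grasp_force: 7.9
[ 0.5384 -0.2576  0.1957] yaw_y 12.66 [-9.    4.73 13.76] [0.74 1.56 0.03] [-28.    8.5 104.5   0.   67.  -40.6] 6.325 0.7516463262799732 0.0187
[[-0.2192, 0.9757, 0.0001], [0.9757, 0.2192, -0.0], [-0.0, 0.0001, -1.0]]
```

View pics/c3.png

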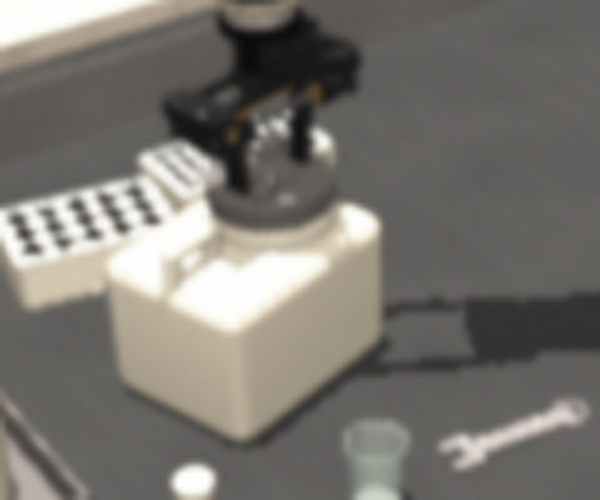

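The image shows the fingertips on the cap face (fingers around (240,180) and (300,150)) with the jug unmoved. There was no blocking torque, so the cap is turning and I carry on to the stop.

```bash
python3 -m crank '[[0,0,0,0,0,-0.04],[0,0,0,0,0,-0.08],[0,0,0,0,0,-0.12],[0,0,0,0,0,-0.16],[0,0,0,0,0,-0.2],[0,0,0,0,0,-0.24],[0,0,0,0,0,-0.28],[0,0,0,0,0,-0.32],[0,0,0,0,0,-0.36],[0,0,0,0,0,-0.38],[0,0,0,0,0,-0.4],[0,0,0,0,0,-0.4]]'; python3 s.py;  python3 -m crank '[[0,0,0,0,0,-0.01],[0,0,0,0,0,-0.02],[0,0,0,0,0,-0.03],[0,0,0,0,0,-0.035],[0,0,0,0,0,-0.035]]'; python3 s.py
```

```text
clock: 7.92
tcp_pos: [0.5404, -0.259, 0.1969]
eef_rot: [[-0.871, 0.491, 0.005], [0.491, 0.871, -0.003], [-0.006, 0.0, -1.0]]
wrist_force: [-4.9, 3.0, 14.8]
grip_width: 0.749
grasp_force: 12.0
[ 0.5404 -0.259   0.1969] yaw_y 60.6 [-4.91  3.02 14.85] [ 0.27  0.87 -0.39] [-28.    8.5 104.4  -0.   66.8 -88.6] 7.925 0.7491235331990312 0.0187
[[-0.8712, 0.4909, 0.005], [0.4909, 0.8712, -0.0028], [-0.0057, 0.0, -1.0]]
clock: 8.55
tcp_pos: [0.5384, -0.2585, 0.1967]
eef_rot: [[-0.904, 0.427, 0.001], [0.427, 0.904, -0.001], [-0.001, -0.001, -1.0]]
wrist_force: [-11.4, 3.9, 18.6]
grip_width: 0.748
grasp_force: 16.6
[ 0.5384 -0.2585  0.1967] yaw_y 64.72 [-11.42   3.94  18.63] [ 0.45  1.9  -0.86] [-28.    8.4 104.4  -0.   67.1 -92.7] 8.55 0.7484518098378896 0.0187
[[-0.9043, 0.427, 0.0007], [0.427, 0.9043, -0.0013], [-0.0012, -0.0008, -1.0]]
```

The torque rises sharply at 64.7°, against a predicted stop near 63°, so the cap is at its stop. I lift straight off.

```bash
python3 -m crank '[[0,0,-0.01,0,0,0],[0,0,-0.02,0,0,0],[0,0,-0.05,0,0,0],[0,0,-0.1,0,0,0],[0,0,-0.14,0,0,0],[0,0,-0.14,0,0,0],[0.2,0.4,-0.14,0,0,0],[0.2,0.4,-0.14,0,0,0],[0.2,0.4,-0.14,0,0,0],[0.2,0.4,-0.14,0,0,0],[0.2,0.4,-0.14,0,0,0],[0.2,0.4,-0.14,0,0,0],[0.2,0.4,-0.14,0,0,0]]' -1; python3 s.py; python3 - <<'E'
from h import *
for n in("top","scene"):
    im,W=cloud(n)
    face=box(W,(.539,-.257),.058,.185,.212); lug=box(W,(.539,-.257),.062,.217,.24)
    print(np.percentile(face,[5,50,95],axis=0)[:,2].round(4),len(lug),len(lug)>3 and axis(lug))
E
```

```text
clock: 10.18
tcp_pos: [0.5301, 0.0788, 0.2961]
eef_rot: [[-0.907, 0.422, -0.0], [0.422, 0.907, -0.0], [0.0, -0.0, -1.0]]
wrist_force: [-0.7, -0.1, -0.7]
grip_width: 0.006
grasp_force: 0.0
[0.5301 0.0788 0.2961] yaw_y 65.03 [-0.69 -0.11 -0.71] [-0.01 -0.   -0.02] [  5.8  -1.8 104.7  -0.   77.2 -59.2] 10.175 0.005662153438190085 0.0187
[[-0.9066, 0.4221, -0.0001], [0.4221, 0.9066, -0.0], [0.0, -0.0001, -1.0]]
[0.2025 0.2057 0.2089] 149 (array([0.00492102, 0.04111134]), array([-0.02888484,  0.99958275]), np.float64(91.65520947243917))
[0.1908 0.2048 0.2089] 44 (array([0.00447989, 0.04050901]), array([-0.03939184,  0.99922384]), np.float64(92.25757052153145))
```

The cap is open: it turned 74° (1.30 rad) and its face is back up at 0.205. Next I refine the bar position before pressing.

```bash
python3 - <<'E'
from h import *
for n in("top","scene"):
    im,W=cloud(n)
    b=box(W,(.518,.253),.04,.164,.19); 
    if len(b)>5:
        w,v,a=axis(b); print(n,len(b),b.mean(0).round(4),a, np.percentile(b,[2,98],axis=0).round(3).tolist()); t=b[b[:,2]>.170]; print(t.mean(0).round(4)); r=cv2.minAreaRect(b[:,:2].astype(np.float32)); print(r)
    print([(round(r["score"],2),np.round(r["location"],3)) for r in bot.mark_of(n,"lever_bar")[:2]])
    h=box(W,(.65,.26),.14,.163,.175); print(cv2.minAreaRect(h[:,:2].astype(np.float32)))
E
python3 s.py
```

```text
top 75 [0.5222 0.264  0.1711] 59.58372877462132 [[0.509, 0.251, 0.165], [0.535, 0.279, 0.176]]
[0.5237 0.2639 0.1731]
((0.5226409435272217, 0.26356279850006104), (0.030754968523979187, 0.024503877386450768), 72.93512725830078)
[(0.7, array([0.515, 0.252, 0.161]))]
((0.6298748850822449, 0.2812587022781372), (0.12475480139255524, 0.22371166944503784), 74.71615600585938)
scene 70 [0.5219 0.2542 0.17  ] 76.3467493755315 [[0.506, 0.226, 0.165], [0.535, 0.277, 0.175]]
[0.5199 0.2499 0.1725]
((0.5197234153747559, 0.2521868646144867), (0.05251888185739517, 0.023860566318035126), 75.33751678466797)
[(0.45, array([0.521, 0.253, 0.161])), (0.34, array([ 0.579, -0.248, -0.   ]))]
((0.6296793222427368, 0.27778851985931396), (0.13013775646686554, 0.23242902755737305), 83.04853057861328)
[0.5307 0.076  0.2964] yaw_y 64.73 [-0.1  -0.52  0.58] [ 0.02  0.02 -0.04] [  5.5  -1.8 104.6  -0.   77.2 -59.2] 10.475 0.0051088930213658516 0.0187
[[-0.9043, 0.4269, -0.0], [0.4269, 0.9043, -0.0002], [-0.0001, -0.0002, -1.0]]
```

```bash
python3 -m crank '[[0.12,0.205,0,0,0,-0.086],[0.12,0.205,0,0,0,-0.086],[0.12,0.205,0,0,0,-0.086],[0.12,0.205,0,0,0,-0.086],[0.12,0.205,0.06,0,0,-0.086],[0.12,0.205,0.11,0,0,-0.086],[0.12,0.205,0.13,0,0,-0.086],[0.12,0.205,0.13,0,0,-0.086],[0.12,0.205,0.13,0,0,-0.086]]'; python3 s.py
```

```text
clock: 11.6
tcp_pos: [0.5159, 0.2545, 0.2008]
eef_rot: [[-0.966, 0.257, 0.003], [0.257, 0.966, 0.001], [-0.002, 0.002, -1.0]]
wrist_force: [-0.3, 0.8, 0.1]
grip_width: 0.005
grasp_force: 0.0
[0.5159 0.2545 0.2008] yaw_y 75.11 [-0.3   0.78  0.05] [ 0.05  0.02 -0.03] [ 23.8   5.8 106.9  -0.   67.1 -51.3] 11.6 0.005151817656093991 0.0187
[[-0.9664, 0.257, 0.0027], [0.257, 0.9664, 0.0011], [-0.0023, 0.0017, -1.0]]
```

```bash
python3 -m crank '[[0,0,0.02,0,0,0],[0,0,0.035,0,0,0],[0,0,0.05,0,0,0],[0,0,0.065,0,0,0],[0,0,0.08,0,0,0],[0,0,0.095,0,0,0],[0,0,0.11,0,0,0],[0,0,0.125,0,0,0],[0,0,0.135,0,0,0],[0,0,0.145,0,0,0],[0,0,0.145,0,0,0],[0,0,0.145,0,0,0]]'; python3 s.py;  python3 - <<'E'
from h import *
im,W=cloud("scene")
cv2.imwrite("pics/l.png",cv2.resize(im[170:300,220:360],None,fx=4,fy=4,interpolation=cv2.INTER_CUBIC)[...,::-1])
E
```

```text
clock: 13.1
tcp_pos: [0.5151, 0.2546, 0.0906]
eef_rot: [[-0.967, 0.256, 0.001], [0.256, 0.967, 0.0], [-0.001, 0.0, -1.0]]
wrist_force: [0.5, -0.1, 4.2]
grip_width: 0.009
grasp_force: 2.2
[0.5151 0.2546 0.0906] yaw_y 75.16 [ 0.54 -0.05  4.24] [-0.05 -0.04  0.  ] [ 23.8  12.1 112.3  -0.   55.5 -51.3] 13.1 0.009095213132775623 0.0187
[[-0.9666, 0.2562, 0.001], [0.2562, 0.9666, 0.0001], [-0.001, 0.0003, -1.0]]
```

View pics/l.png

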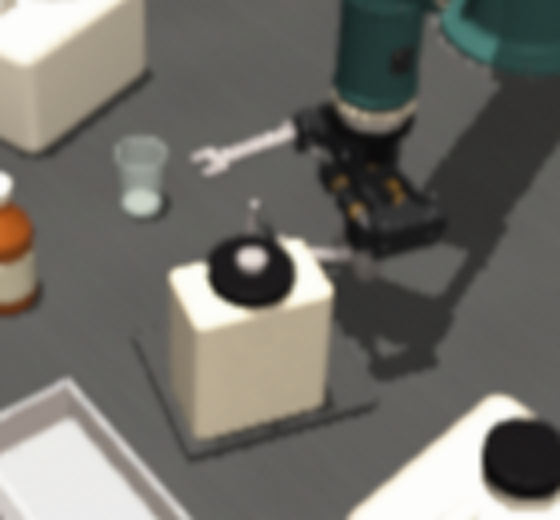

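The fingertips hold the bar down behind the housing, near (365,265). I press on to the stop.

```bash
python3 -m crank '[[0,0,0.004,0,0,0],[0,0,0.007,0,0,0],[0,0,0.007,0,0,0],[0,0,0.007,0,0,0]]'; python3 s.py;python3 -m crank '[[0,0,0.002,0,0,0],[0,0,0.004,0,0,0],[0,0,0.004,0,0,0]]'; python3 s.py
```

```text
clock: 13.65
tcp_pos: [0.5159, 0.2545, 0.0859]
eef_rot: [[-0.967, 0.256, 0.003], [0.256, 0.967, 0.0], [-0.003, 0.001, -1.0]]
wrist_force: [1.6, -1.4, 5.7]
grip_width: 0.005
grasp_force: 2.9
[0.5159 0.2545 0.0859] yaw_y 75.16 [ 1.63 -1.43  5.75] [-0.3  -0.32  0.04] [ 2.380e+01  1.250e+01  1.125e+02 -1.000e-01  5.490e+01 -5.130e+01] 13.65 0.004691989031432596 0.0187
[[-0.9667, 0.2561, 0.0028], [0.2561, 0.9667, 0.0001], [-0.0027, 0.0008, -1.0]]
clock: 14.02
tcp_pos: [0.5163, 0.2545, 0.0845]
eef_rot: [[-0.967, 0.256, 0.003], [0.256, 0.967, 0.0], [-0.003, 0.001, -1.0]]
wrist_force: [-1.5, -4.1, 13.7]
grip_width: 0.006
grasp_force: 7.0
[0.5163 0.2545 0.0845] yaw_y 75.17 [-1.53 -4.09 13.71] [-0.61  0.25  0.01] [ 2.380e+01  1.260e+01  1.125e+02 -1.000e-01  5.470e+01 -5.130e+01] 14.025 0.005806990385039865 0.0187
[[-0.9667, 0.2559, 0.0033], [0.2559, 0.9667, 0.0], [-0.0032, 0.0009, -1.0]]
```

The force jumps to 13.7 N at tip z 0.0845, which is the stop. I let it rise and check that the bar returned.

```bash
python3 -m crank '[[0,0,-0.02,0,0,0],[0,0,-0.04,0,0,0],[0,0,-0.06,0,0,0],[0,0,-0.08,0,0,0],[0,0,-0.1,0,0,0],[0,0,-0.12,0,0,0],[0,0,-0.14,0,0,0],[0,0,-0.156,0,0,0],[0,0,-0.156,0,0,0],[0,0,-0.156,0,0,0],[0,0,-0.156,0,0,0]]'; python3 s.py; python3 - <<'E'
from h import *
im,W=cloud("scene"); b=box(W,(.518,.253),.035,.06,.19); print(len(b),np.percentile(b,[2,50,98],axis=0).round(3).tolist())
E
```

```text
clock: 15.4
tcp_pos: [0.514, 0.2544, 0.198]
eef_rot: [[-0.967, 0.256, -0.002], [0.256, 0.967, -0.001], [0.001, -0.001, -1.0]]
wrist_force: [-0.0, -0.0, 0.6]
grip_width: 0.003
grasp_force: 0.0
[0.514  0.2544 0.198 ] yaw_y 75.15 [-0.01 -0.03  0.63] [0.02 0.   0.03] [ 23.8   5.9 107.1   0.   67.1 -51.3] 15.4 0.0028868051489924023 0.0187
[[-0.9666, 0.2562, -0.0016], [0.2562, 0.9666, -0.0007], [0.0013, -0.001, -1.0]]
120 [[0.506, 0.227, 0.147], [0.526, 0.251, 0.165], [0.549, 0.279, 0.174]]
```

Bar top is back at 0.174, so the lever is at rest. Stroke 2.

```bash
python3 -m crank '[[0,0,0.02,0,0,0],[0,0,0.035,0,0,0],[0,0,0.05,0,0,0],[0,0,0.065,0,0,0],[0,0,0.08,0,0,0],[0,0,0.095,0,0,0],[0,0,0.11,0,0,0],[0,0,0.125,0,0,0],[0,0,0.14,0,0,0],[0,0,0.15,0,0,0],[0,0,0.154,0,0,0],[0,0,0.156,0,0,0],[0,0,0.156,0,0,0],[0,0,0.156,0,0,0]]'; python3 s.py
```

```text
clock: 17.2
tcp_pos: [0.5163, 0.2544, 0.0844]
eef_rot: [[-0.967, 0.256, 0.003], [0.256, 0.967, -0.0], [-0.003, 0.001, -1.0]]
wrist_force: [-2.9, -4.4, 15.5]
grip_width: 0.006
grasp_force: 7.7
[0.5163 0.2544 0.0844] yaw_y 75.18 [-2.85 -4.35 15.5 ] [-0.69  0.48  0.02] [ 2.380e+01  1.260e+01  1.125e+02 -1.000e-01  5.470e+01 -5.130e+01] 17.2 0.00620966219057456 0.0187
[[-0.9667, 0.2558, 0.0034], [0.2558, 0.9667, -0.0002], [-0.0034, 0.0006, -1.0]]
```

```bash
python3 -m crank '[[0,0,-0.02,0,0,0],[0,0,-0.04,0,0,0],[0,0,-0.06,0,0,0],[0,0,-0.08,0,0,0],[0,0,-0.1,0,0,0],[0,0,-0.12,0,0,0],[0,0,-0.14,0,0,0],[0,0,-0.156,0,0,0],[0,0,-0.156,0,0,0],[0,0,-0.156,0,0,0],[0,0,-0.156,0,0,0]]'; python3 - <<'E'
from h import *
im,W=cloud("scene"); b=box(W,(.518,.253),.035,.06,.19); print(len(b),np.percentile(b,[2,50,98],axis=0).round(3).tolist())
E
python3 -m crank '[[0,0,0.02,0,0,0],[0,0,0.035,0,0,0],[0,0,0.05,0,0,0],[0,0,0.065,0,0,0],[0,0,0.08,0,0,0],[0,0,0.095,0,0,0],[0,0,0.11,0,0,0],[0,0,0.125,0,0,0],[0,0,0.14,0,0,0],[0,0,0.15,0,0,0],[0,0,0.154,0,0,0],[0,0,0.156,0,0,0],[0,0,0.156,0,0,0],[0,0,0.156,0,0,0]]'; python3 s.py
```

```text
clock: 18.58
tcp_pos: [0.514, 0.2544, 0.198]
eef_rot: [[-0.967, 0.256, -0.002], [0.256, 0.967, -0.001], [0.001, -0.001, -1.0]]
wrist_force: [0.8, -0.2, 0.8]
grip_width: 0.008
grasp_force: 0.0
121 [[0.506, 0.227, 0.146], [0.527, 0.254, 0.166], [0.548, 0.278, 0.174]]
clock: 20.38
tcp_pos: [0.5163, 0.2544, 0.0844]
eef_rot: [[-0.967, 0.256, 0.003], [0.256, 0.967, -0.0], [-0.003, 0.001, -1.0]]
wrist_force: [-4.1, -3.9, 15.7]
grip_width: 0.007
grasp_force: 7.7
[0.5163 0.2544 0.0844] yaw_y 75.18 [-4.13 -3.9  15.68] [-0.7   0.45  0.05] [ 2.380e+01  1.260e+01  1.125e+02 -1.000e-01  5.470e+01 -5.130e+01] 20.375 0.006805023152955834 0.0187
[[-0.9667, 0.2557, 0.0035], [0.2557, 0.9668, -0.0002], [-0.0034, 0.0006, -1.0]]
```

Three full presses are done. I release, retreat up and towards the robot, and check the scene.

```bash
python3 -m crank '[[0,0,-0.02,0,0,0],[0,0,-0.04,0,0,0],[0,0,-0.06,0,0,0],[0,0,-0.08,0,0,0],[0,0,-0.1,0,0,0],[0,0,-0.12,0,0,0],[0,0,-0.14,0,0,0],[0,0,-0.18,0,0,0],[0,0,-0.25,0,0,0],[0,0,-0.28,0,0,0],[0.1,-0.24,-0.28,0,0,0],[0.1,-0.24,-0.28,0,0,0],[0.1,-0.24,-0.28,0,0,0],[0.1,-0.24,-0.28,0,0,0],[0.1,-0.24,-0.28,0,0,0],[0.1,-0.24,-0.28,0,0,0]]'; python3 s.py; python3 - <<'E'
from h import *
im,W=cloud("scene"); b=box(W,(.518,.253),.035,.06,.19); print(len(b),np.percentile(b,[2,50,98],axis=0).round(3).tolist())
im,W=cloud("top"); cv2.imwrite("pics/f.png",im[...,::-1])
face=box(W,(.539,-.257),.058,.185,.212); lug=box(W,(.539,-.257),.062,.217,.24)
print(np.percentile(face,50,axis=0).round(4),len(lug)>3 and axis(lug))
E
```

```text
clock: 22.38
tcp_pos: [0.3967, 0.1007, 0.2921]
eef_rot: [[-0.967, 0.256, 0.0], [0.256, 0.967, 0.0], [0.0, 0.0, -1.0]]
wrist_force: [-0.8, 0.2, -0.1]
grip_width: 0.002
grasp_force: 0.0
[0.3967 0.1007 0.2921] yaw_y 75.19 [-0.78  0.17 -0.13] [-0.02 -0.03  0.03] [ 10.7 -16.7 117.7   0.   78.9 -64.5] 22.375 0.002227395124621643 0.0187
[[-0.9668, 0.2555, 0.0], [0.2555, 0.9668, 0.0005], [0.0001, 0.0005, -1.0]]
122 [[0.506, 0.227, 0.147], [0.526, 0.253, 0.165], [0.549, 0.279, 0.174]]
[ 0.538  -0.2574  0.2057] (array([0.00493837, 0.04081111]), array([-0.0279799 ,  0.99960849]), np.float64(91.60333939549109))
```

View pics/f.png

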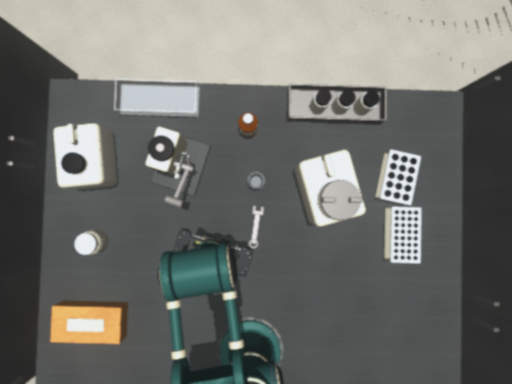

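The cap at (340,200) is open with its lugs turned, the lever is back up at (177,203), and the beaker, spanner, racks, bottle and jar are where they were. I hand the job in.

```bash
python3 -c "
from rig import bot; print(bot.job_done())"
```

```text
the job is handed in; nothing more can be done
None
```

The rinse line is primed and the job is handed in: the cap was pressed, turned 74° (1.30 rad) to its stop and sprang back up open, then the lever made exactly three full strokes to the stop and back, with nothing else on the bench moved; I judged the strokes from the lever and did not read the wheel angle directly.

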